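Rotate specimen cups in a gravity-feed lane

TASK

First take the oldest yellow-lidded specimen cup, the one at the low front end of the sloped lane, and stand it upright on the blue tray. Then load the new yellow-lidded cup, which stands on the desk among cups with other lids, upright into the lane behind the cup that has slid down to the front. Set both cups down gently rather than dropping them, and let go.

Things in the scene. Friction and masses are not known exactly. Their poses are not given: they have to be found in the camera images.
- old_cup_center (a point): centre, half-way up, of the oldest cup: yellow lid, against the orange stop at the lane's low front end, leaning with the lane. Round, 70 mm tall, 45 g; lid 60 mm across, 10 mm high; body 56 mm below the lid, narrowing to the foot. z axis: foot to lid. A second such cup stands right behind it, lids touching, and slides to the front by itself when this one is lifted out.
- new_cup_center (a point): centre, half-way up, of the new cup: same size, weight and yellow lid; upright on the desk to the right of the lane, 35 mm above the desk, near a red-lidded and a blue-lidded cup of the same size. z axis: foot to lid.
- lane_load (a point): where to set a cup's foot to load it: on the lane floor's middle line, 55 mm above the desk. Axes level: x up the lane, away from its low front, y left across it. The fixed slick chute is 200 mm long, rises 12 degrees along x (cups slide down by themselves), 64 mm wide between rails 16 mm high that flare to 28 mm; stop at the low end 27 mm high. The loaded cup slides down about 30 mm to rest.
- tray: blue flat tray lying on the desk to the left of the lane, 182 mm (its x) by 306 mm (its y, which points roughly towards the robot), 8 mm high at the rim, flat inside with its floor 3 mm above the desk; origin under its centre, z up.
Mind the look-alikes: they are no part of the job. What is shaped like the part that bears new_cup_center but black is not meant.

How it is judged:
By the outcome, as a careful person would: the job done as asked, in the order asked, and still so for the second after the job is handed in, with the robot touching nothing.
It also fails if it takes over 54 s, if anything falls off the work surface, if the arm or the gripper's body presses on something with over 40 N, if the wrist force passes 120 N, or if a joint passes its speed limit or range.

ROBOT

A 6-joint arm with a two-finger parallel gripper is mounted at the origin on a cart in front of the work surface, level with it; the furniture and walls round the work are solid. World frame = base frame: x ahead of the robot, y to its left, z up, the work surface at z = 0. Lengths are in m, angles in degrees, forces in N, time in s.
With the tool pointing down it reaches from about 0.35 to 0.875 m from the base axis. Payload 4.2 kg.
Tool frame: the origin (TCP) lies midway between the tips of the shut fingers; the grasp point (between the pads) lies 19 mm behind it; z points along the fingers, y is the direction in which the jaws open and shut (so a half turn about z gives the same grasp; the last joint's range is limited). The gripper opens to 87 mm and grips with 3 to 60 N. Pads are 19 mm wide; open, the fingers measure 117 mm over their backs; the gripper's body (75 mm by 190 mm) begins 51 mm behind the grasp point.
Start: joints at [82.254, 22.042, 0.453, 0, -68.411, -14.817], TCP at [0.24, 0.577, 0.223] pointing down, gripper open.
Joint ranges: [-179.83, 179.83], [-69.29, 118.12], [-61.27, 80.66], [-181.25, 117.63], [-171.15, -9.14], [-177.46, 177.46]. Speed limits (degrees/s): [159.86, 159.86, 180, 180, 180, 180].

INTERFACE

Orientations are given as a 3x3 rotation matrix whose columns are the frame's x, y, z axes.
In Python, from station import r gives the robot as it stands.
- The arm moves only by the tool servo_tool, never from a script. Its arguments are lists of equal length, an entry for each row: "slide": the shift along the world's x, y, z in units of 60 mm (1.0 is 60 mm), a list of three; "twist": the turn, a rotation vector about the world's x, y, z in units of 6 degrees (1.0 is 6 degrees), a list of three; "gripper": the closure, from 0 (fully open) to 1 (shut). In form: {"slide": [[x, y, z], ...], "twist": [[wx, wy, wz], ...], "gripper": [gripper, ...]}. A call has 1 to 12 rows; each row shifts and turns the commanded pose from where the row before left it; what a row does not reach is not made up. A row lasts 1/8 s, in which the tool goes at most 62.5 mm and 10.7 degrees, less where a joint would pass 70% of its speed; a pose out of reach is approached as far as the arm can. A call is refused whole if a number of a shift passes 1 or a number of a turn 1, either way. A call with a gripper value outside its range is refused whole. The fingers move at their own pace and stop on an object; the grip force is fixed at half the most. Time passes only in rows, so rows that do not move let the fingers close. It gives the time, the measured TCP pose, the force and the opening at its end, in the units of the state.
- r.sense(): the state, without advancing time (a new reading comes with each control period).
- r.capture(name): name is "scene" or "top"; returns a dict with "image" (384x512x3 uint8, blue, green, red), "intrinsics" (3x3 intrinsics, pixels), "k1" (the pictures are not rectified: a ray, as slopes to the right and down, at radius r is drawn at 1 + k1 r^2 times it, then the intrinsics apply), "R" (3x3) and "t" (3): a world point X has camera coordinates R X + t. Camera axes: x right, y down, z forward; pixel columns grow to the right and rows downward; lengths in m; the calibration is good to about 2 mm. A picture is of the moment at which its call begins. There is no depth.
- r.finish_job(): hands the job in, once; it reports no verdict.
The state is a dict: "time_s": time; "joints": joint angles; "joint_velocities": joint speeds; "effort": joint torques, N m; "tcp_pos": TCP position; "ee_rot": TCP orientation; "wrist_force": force on the tool from outside, world axes, zero at the start; "moment": the same for the moment, N m; "gripper_width": opening from 0.0 (shut) to 1.0 (fully open).
Only numpy, scipy, OpenCV 4.12 (cv2) and the standard library are available. Lean on these libraries where they do the work, as an engineer would, in place of code of your own. Each camera call takes 0.05 s, during which the arm holds its last target.

## Working session

There is one attempt and no reset: what is moved stays moved. The work goes in short steps, Python scripts to look and compute and a tool call to move; the robot and the scene stay as the last step left them, time stands still between calls to the robot, and variables do not carry over. Pictures are saved under pics/ and viewed, and the job is handed in when it is done.

Besides the shell and the picture viewer there is one more tool, called as name(argument=value, ...), one argument or row to a line, values as JSON. servo_tool: Moves the arm, as the interface text tells. Its arguments: {"type":"object","properties":{"slide":{"type":"array","items":{"type":"array","items":{"type":"number"}}},"twist":{"type":"array","items":{"type":"array","items":{"type":"number"}}},"gripper":{"type":"array","items":{"type":"number"}}},"required":["slide","twist","gripper"]}

```bash
mkdir -p pics; ls
cat > h.py <<'E'
import numpy as np, cv2, pickle
def load(n): return pickle.load(open(n+'.pkl','rb'))
def ray(c,px):
    K=c['intrinsics'];p=np.array([[px]],float)
    k1=c['k1']; 
    d=(np.array(px,float)-[K[0][2],K[1][2]])/[K[0][0],K[1][1]]
    u=d.copy()
    for _ in range(30): u=d/(1+k1*(u@u))
    R=np.array(c['R']);t=np.array(c['t'])
    return -R.T@t, R.T@np.array([u[0],u[1],1])
def onplane(c,px,z):
    o,d=ray(c,px); return o+d*(z-o[2])/d[2]
def proj(c,X):
    q=np.array(c['R'])@np.array(X,float)+np.array(c['t']);u=q[:2]/q[2];u=u*(1+c['k1']*(u@u))
    K=np.array(c['intrinsics']);return np.array([K[0,0]*u[0]+K[0,2],K[1,1]*u[1]+K[1,2]])
def tri(rays):
    A=0;b=0
    for o,d in rays:
        d=d/np.linalg.norm(d);P=np.eye(3)-np.outer(d,d);A=A+P;b=b+P@o
    return np.linalg.solve(A,b)
def snap(tag):
    from station import r
    out={}
    for n in('scene','top'):
        c=r.capture(n);pickle.dump(c,open(f'{n}{tag}.pkl','wb'));cv2.imwrite(f'pics/{n}{tag}.png',c['image']);out[n]=c
    return out
E
python3 - <<'E'
from h import *
o=snap('0')
for n,c in o.items(): print(n,np.round(-np.array(c['R']).T@c['t'],3),c['intrinsics'],c['k1'])
from station import r
print(r.sense())
E
```

```text
pics
scene [-0.163 -0.214  0.892] [[487.76186803   0.         254.29203161]
 [  0.         487.76186803 191.60975296]
 [  0.           0.           1.        ]] -0.16490124068512313
top [0.435 0.123 1.032] [[361.69641774   0.         255.40142808]
 [  0.         361.69641774 193.75433901]
 [  0.           0.           1.        ]] -0.021238737446694158
{'time_s': 0.1, 'joints': array([ 8.22544700e+01,  2.20842920e+01,  3.88219432e-01, -2.42249347e-02,
       -6.84109782e+01, -1.48142388e+01]), 'joint_velocities': array([-0.13632937, -0.05040345,  0.21339717,  0.10416217,  0.05205577,
       -0.09130058]), 'effort': array([-7.18135652e-04, -3.91691709e+01,  1.87933320e+01,  4.23191741e+00,
        1.34159249e-02, -7.55059341e-05]), 'tcp_pos': array([0.23958641, 0.57667828, 0.22159773]), 'ee_rot': array([[ 9.23420025e-01, -3.83790368e-01, -6.41362219e-04],
       [-3.83790891e-01, -9.23418279e-01, -1.79832562e-03],
       [ 9.79344560e-05,  1.90675887e-03, -9.99998177e-01]]), 'wrist_force': array([0.535031  , 0.87807176, 0.03956196]), 'moment': array([-0.05026025,  0.08100992, -0.02992255]), 'gripper_width': 1.0031188655454017}
```

View pics/scene0.png

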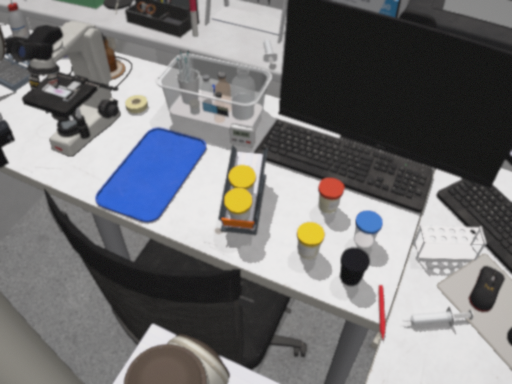

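View pics/top0.png

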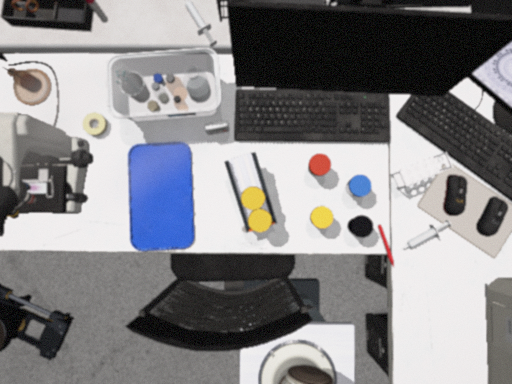

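Yellow candidates are the old cup at scene (238,201) / top (260,221), the second cup in the lane at scene (242,177) / top (254,197), and the new cup at scene (311,235) / top (321,217). The black (354,265), red (331,190) and blue (368,225) cups and the tape roll (137,103) are look-alikes. Next I measure them.

```bash
cat > m.py <<'E'
from h import *
import sys
tag=sys.argv[1]
C={n:load(n+tag) for n in('scene','top')}
for n,c in C.items():
    hsv=cv2.cvtColor(c['image'],cv2.COLOR_BGR2HSV)
    for nm,lo,hi in(('yel',(20,150,120),(32,255,255)),('blue',(105,150,90),(125,255,255)),('orange',(5,170,120),(16,255,255))):
        m=cv2.inRange(hsv,lo,hi)
        k,l,s,ce=cv2.connectedComponentsWithStats(m)
        for i in range(1,k):
            if s[i,4]>25:
                print(n,nm,s[i],np.round(ce[i],1), 'z.07',np.round(onplane(c,ce[i],.07),3),'z.003',np.round(onplane(c,ce[i],.003),3))
E
python3 m.py 0
python3 - <<'E'
from h import *
a=load('scene0')['image'][140:300,190:400];b=load('top0')['image'][140:260,210:400]
cv2.imwrite('pics/c1.png',cv2.resize(a,None,fx=3.7,fy=3.7,interpolation=cv2.INTER_CUBIC))
cv2.imwrite('pics/c2.png',cv2.resize(b,None,fx=4,fy=4,interpolation=cv2.INTER_CUBIC))
E
```

```text
scene yel [ 224  166   31   48 1063] [239.3 189.3] z.07 [0.492 0.133 0.07 ] z.003 [0.545 0.161 0.003]
scene yel [298 223  26  23 486] [310.3 234. ] z.07 [ 0.444 -0.059  0.07 ] z.003 [ 0.494 -0.046  0.003]
scene blue [  97  129  108   92 5718] [150.9 174.5] z.07 [0.443 0.341 0.07 ] z.003 [0.492 0.386 0.003]
scene blue [357 212  24  21 387] [368.4 221.6] z.07 [ 0.53  -0.161  0.07 ] z.003 [ 0.587 -0.156  0.003]
scene orange [222 218  32   9 158] [237.  222.6] z.07 [0.404 0.094 0.07 ] z.003 [0.45  0.119 0.003]
top yel [242 188  30  44 788] [256.2 209.1] z.07 [0.467 0.118 0.07 ] z.003 [0.469 0.117 0.003]
top yel [311 207  21  21 337] [321.3 217.1] z.07 [ 0.447 -0.055  0.07 ] z.003 [ 0.448 -0.068  0.003]
top blue [131 146  11  10  36] [135.3 150.1] z.07 [0.623 0.445 0.07 ] z.003 [0.636 0.468 0.003]
top blue [ 131  156   63   94 4455] [164.  210.3] z.07 [0.461 0.363 0.07 ] z.003 [0.463 0.38  0.003]
top blue [350 176  20  20 308] [359.5 185.4] z.07 [ 0.533 -0.158  0.07 ] z.003 [ 0.54  -0.178  0.003]
```

View pics/c1.png

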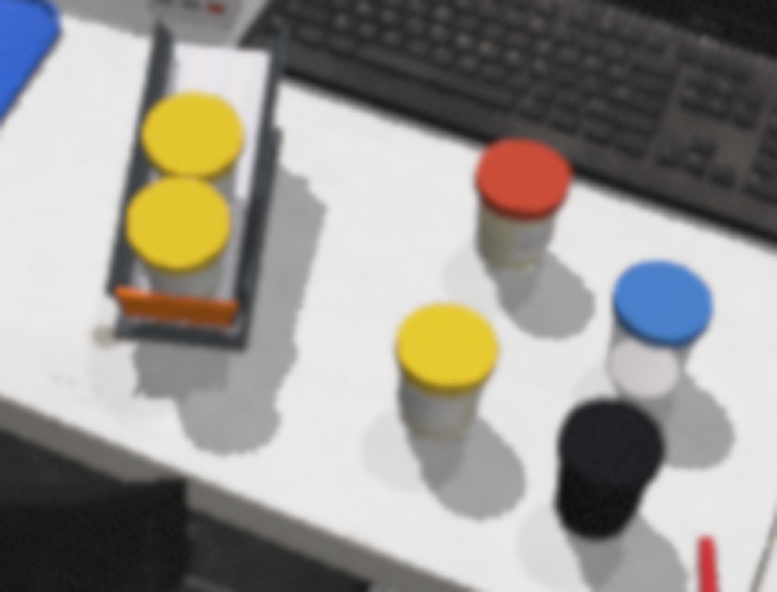

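View pics/c2.png

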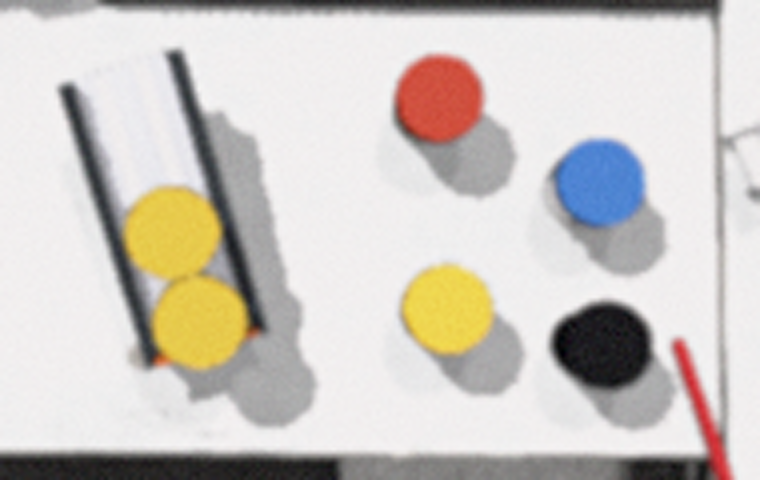

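```bash
cat > t.py <<'E'
from h import *
C={n:load(n+'0') for n in('scene','top')}
def circ(n,x0,y0,x1,y1,):
    im=C[n]['image'][y0:y1,x0:x1]
    return im
s=C['scene'];t=C['top']
# approx lid-top centres read from crops
S={'old':(180,219),'sec':(193,133),'new':(447,345)}
T={'old':(200,322),'sec':(172,232),'new':(447,310),'red':(440,97),'blue':(600,183)}
for k in S:
    ps=np.array(S[k])/3.7+[190,140]-.35;pt=np.array(T[k])/4+[210,140]-.4
    X=tri([ray(s,ps),ray(t,pt)]);print(k,np.round(X,4),proj(s,X)-ps,proj(t,X)-pt)
    for z in(.07,.105,.117): print('   ',z,np.round(onplane(t,pt,z),4),np.round(onplane(s,ps,z),4))
for k in('red','blue'):
    print(k,np.round(onplane(t,np.array(T[k])/4+[210,140]-.4,.07),3))
# lane rails upper ends in top crop: low-left, low-right, up-left, up-right
for p in((152,360),(262,330),(68,90),(176,55)):
    pt=np.array(p)/4+[210,140]-.4
    for z in (.05,.09): print(p,z,np.round(onplane(t,pt,z),4))
# orange
# tray
m=cv2.inRange(cv2.cvtColor(t['image'],cv2.COLOR_BGR2HSV),(105,130,60),(125,255,255))
m[:,:]=cv2.morphologyEx(m,cv2.MORPH_CLOSE,np.ones((7,7)))
c=max(cv2.findContours(m,0,1)[0],key=cv2.contourArea)
P=np.array([onplane(t,p[0],.006)[:2] for p in c],np.float32)*1000
print(cv2.minAreaRect(P))
E
python3 t.py
```

```text
old [0.4381 0.1083 0.1053] [-0.42299633  0.02182061] [ 0.31051916 -0.1694388 ]
    0.07 [0.4377 0.1086 0.07  ] [0.4655 0.122  0.07  ]
    0.105 [0.4376 0.1091 0.105 ] [0.4387 0.1076 0.105 ]
    0.117 [0.4376 0.1093 0.117 ] [0.4296 0.1027 0.117 ]
sec [0.4945 0.1273 0.1152] [-0.10657206  0.0062597 ] [ 0.08123463 -0.04418105]
    0.07 [0.4974 0.1277 0.07  ] [0.5329 0.147  0.07  ]
    0.105 [0.4951 0.1276 0.105 ] [0.5033 0.1316 0.105 ]
    0.117 [0.4943 0.1275 0.117 ] [0.4931 0.1263 0.117 ]
new [ 0.4477 -0.0567  0.0684] [-0.47031309  0.05848172] [ 0.33941667 -0.16752453]
    0.07 [ 0.4472 -0.0555  0.07  ] [ 0.4471 -0.0578  0.07  ]
    0.105 [ 0.4468 -0.049   0.105 ] [ 0.4211 -0.0645  0.105 ]
    0.117 [ 0.4466 -0.0467  0.117 ] [ 0.4122 -0.0667  0.117 ]
red [ 0.59  -0.051  0.07 ]
blue [ 0.533 -0.159  0.07 ]
(152, 360) 0.05 [0.4119 0.1405 0.05  ]
(152, 360) 0.09 [0.4128 0.1398 0.09  ]
(262, 330) 0.05 [0.4328 0.0663 0.05  ]
(262, 330) 0.09 [0.4329 0.0686 0.09  ]
(68, 90) 0.05 [0.5955 0.2001 0.05  ]
(68, 90) 0.09 [0.5889 0.197  0.09  ]
(176, 55) 0.05 [0.6205 0.1263 0.05  ]
(176, 55) 0.09 [0.6129 0.1262 0.09  ]
((503.97027587890625, 389.21881103515625), (298.5013122558594, 176.55372619628906), 3.464360475540161)
```

The heights agree with the geometry: lid tops at 0.105 and 0.115 m in the lane and 0.068 m on the desk. The lane runs at 18° yaw. By rays, lane_load comes out at about (0.535, 0.140, 0.055). The close crops confirm the choice: old cup against the orange stop, new cup standing alone with a yellow lid. Moving now.

servo_tool(
  slide=[
    [0.6, -0.3, 0.1],
    [0.6, -0.3, 0.1],
    [0.6, -0.3, 0.1],
    [0.6, -0.3, 0.1],
    [0.08, -0.8, -0.1],
    [0.08, -0.8, -0.1],
    [0.08, -0.8, -0.1],
    [0.08, -0.8, -0.1],
    [0.08, -0.8, -0.1],
    [0.08, -0.8, -0.1],
    [0.08, -0.8, -0.1],
    [0.08, -0.8, -0.1],
  ],
  twist=[
    [0, 0, 0.967],
    [0, 0, 0.967],
    [0, 0, 0.967],
    [0, 0, 0.967],
    [0, 0, 0.967],
    [0, 0, 0.967],
    [0, 0, 0.967],
    [0.309, -0.951, 0],
    [0.309, -0.951, 0],
    [0, 0, 0],
    [0, 0, 0],
    [0, 0, 0],
  ],
  gripper=[0, 0, 0, 0, 0, 0, 0, 0, 0, 0, 0, 0],
)

```text
time_s: 1.6
tcp_pos: [0.4216, 0.1195, 0.1983]
ee_rot: [[0.93, 0.311, 0.198], [0.304, -0.951, 0.064], [0.208, 0.0, -0.978]]
wrist_force: [0.7, 0.1, -0.2]
gripper_width: 0.999
```

servo_tool(
  slide=[
    [0, 0, 0],
    [0, 0, 0],
  ],
  twist=[
    [0, 0, 0],
    [0, 0, 0],
  ],
  gripper=[0, 0],
)

```text
time_s: 1.85
tcp_pos: [0.4224, 0.1213, 0.1987]
ee_rot: [[0.93, 0.309, 0.198], [0.303, -0.951, 0.064], [0.208, 0.0, -0.978]]
wrist_force: [-0.0, 0.1, -0.6]
gripper_width: 1.004
```

```bash
cat > d.py <<'E'
from h import *
import sys
from station import r
from scipy.spatial.transform import Rotation as Ro
s=r.sense()
u=np.array([np.cos(np.radians(18)),np.sin(np.radians(18)),0]);v=np.array([u[1],-u[0],0])
def rot(tilt):
    t=np.radians(tilt);z=np.sin(t)*u+np.array([0,0,-np.cos(t)]);return np.c_[np.cross(v,z),v,z]
def delta(X,tilt):
    print('at',np.round(s['tcp_pos'],4),'t',s['time_s'],'F',np.round(s['wrist_force'],1),'w',round(s['gripper_width'],3),'j',np.round(s['joints'],0))
    print('slide',np.round((np.array(X)-s['tcp_pos'])/.06,3),'twist',np.round(Ro.from_matrix(rot(tilt)@s['ee_rot'].T).as_rotvec(degrees=True)/6,3))
if __name__=='__main__': delta([float(q) for q in sys.argv[1:4]],float(sys.argv[4]))
E
python3 d.py .4425 .1102 .0815 12
```

```text
at [0.4224 0.1213 0.1987] t 1.85 F [-0.   0.1 -0.6] w 1.004 j [ 41.  -2. -37.   7. -44.  63.]
slide [ 0.334 -0.184 -1.954] twist [-0.001  0.006 -0.005]
```

servo_tool(
  slide=[
    [0.01, -0.29, -0.33],
    [0, 0, 0],
    [0.041, 0.013, -0.203],
    [0.041, 0.013, -0.203],
    [0.041, 0.013, -0.203],
    [0.041, 0.013, -0.203],
    [0.041, 0.013, -0.203],
    [0.041, 0.013, -0.203],
    [0.041, 0.013, -0.203],
    [0.041, 0.013, -0.203],
    [0, 0, 0],
    [0, 0, 0],
  ],
  twist=[
    [0, 0, 0],
    [0, 0, 0],
    [0, 0, 0],
    [0, 0, 0],
    [0, 0, 0],
    [0, 0, 0],
    [0, 0, 0],
    [0, 0, 0],
    [0, 0, 0],
    [0, 0, 0],
    [0, 0, 0],
    [0, 0, 0],
  ],
  gripper=[0, 0, 0, 0, 0, 0, 0, 0, 0, 0, 0, 0],
)

```text
time_s: 3.35
tcp_pos: [0.443, 0.111, 0.082]
ee_rot: [[0.929, 0.311, 0.199], [0.304, -0.95, 0.065], [0.209, -0.0, -0.978]]
wrist_force: [0.6, 0.2, 0.0]
gripper_width: 1.001
```

```bash
python3 d.py .4425 .1102 .0815 12
python3 - <<'E'
from h import *
o=snap('1')
a=o['scene']['image'][110:270,150:350]
cv2.imwrite('pics/c3.png',cv2.resize(a,None,fx=3.7,fy=3.7,interpolation=cv2.INTER_CUBIC))
E
```

```text
at [0.443 0.111 0.082] t 3.35 F [0.6 0.2 0. ] w 1.001 j [ 37.  10. -46.  10. -23.  62.]
slide [-0.009 -0.014 -0.008] twist [-0.004  0.011 -0.02 ]
```

View pics/c3.png

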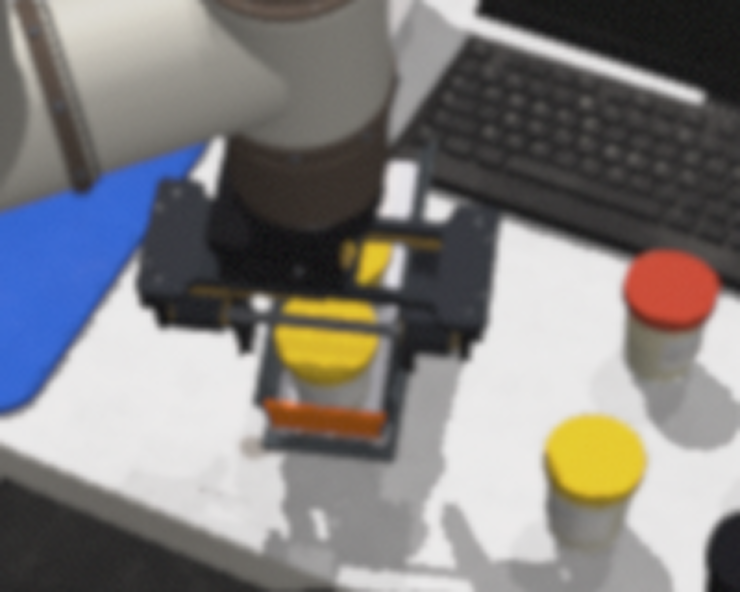

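The fingers straddle the old lid (crop fingers at (240,340) and (405,345), lid at (327,340)). Closing.

servo_tool(
  slide=[
    [0, 0, 0],
    [0, 0, 0],
    [0, 0, 0],
    [0, 0, 0],
    [0, 0, 0],
    [0, 0, 0],
  ],
  twist=[
    [0, 0, 0],
    [0, 0, 0],
    [0, 0, 0],
    [0, 0, 0],
    [0, 0, 0],
    [0, 0, 0],
  ],
  gripper=[1, 1, 1, 1, 1, 1],
)

```text
time_s: 4.2
tcp_pos: [0.4425, 0.11, 0.0814]
ee_rot: [[0.93, 0.31, 0.198], [0.303, -0.951, 0.064], [0.208, 0.0, -0.978]]
wrist_force: [0.1, -0.4, 2.0]
gripper_width: 0.684
```

servo_tool(
  slide=[
    [-0.02, -0.006, 0.1],
    [-0.04, -0.013, 0.2],
    [-0.04, -0.013, 0.2],
    [-0.04, -0.013, 0.2],
    [-0.04, -0.013, 0.2],
    [-0.04, -0.013, 0.2],
    [-0.04, -0.013, 0.2],
    [-0.04, -0.013, 0.2],
    [-0.04, -0.013, 0.2],
    [0, 0, 0],
  ],
  twist=[
    [0, 0, 0],
    [0, 0, 0],
    [0, 0, 0],
    [0, 0, 0],
    [0, 0, 0],
    [0, 0, 0],
    [0, 0, 0],
    [0, 0, 0],
    [0, 0, 0],
    [0, 0, 0],
  ],
  gripper=[1, 1, 1, 1, 1, 1, 1, 1, 1, 1],
)

```text
time_s: 5.45
tcp_pos: [0.4224, 0.1038, 0.1844]
ee_rot: [[0.93, 0.31, 0.2], [0.303, -0.951, 0.066], [0.21, -0.001, -0.978]]
wrist_force: [0.7, 0.3, -0.6]
gripper_width: 0.685
```

```bash
python3 d.py .485 .37 .12 0
python3 - <<'E'
from h import *
o=snap('2')
a=o['scene']['image'][60:270,120:350]
cv2.imwrite('pics/c4.png',cv2.resize(a,None,fx=2.8,fy=2.8,interpolation=cv2.INTER_CUBIC))
E
```

```text
at [0.4224 0.1038 0.1844] t 5.45 F [ 0.7  0.3 -0.6] w 0.685 j [ 38.  -1. -38.   6. -42.  65.]
slide [ 1.043  4.437 -1.074] twist [-0.632  1.921 -0.009]
```

View pics/c4.png

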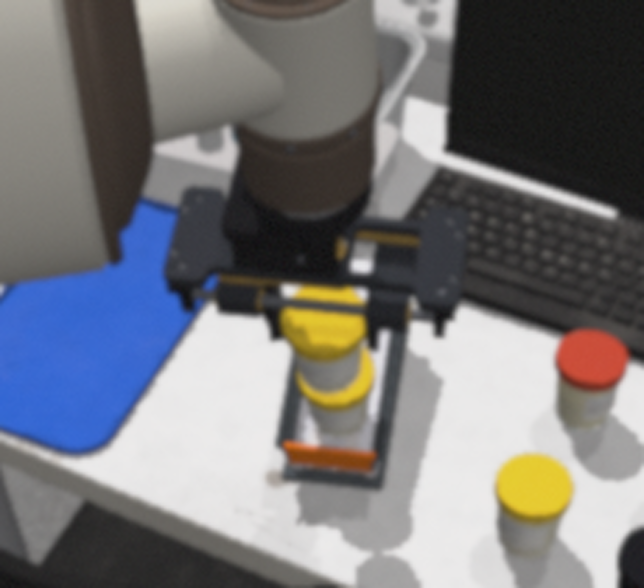

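The old cup is held, and the second cup has slid to the stop (crop (335,385)). Carrying it to the tray.

servo_tool(
  slide=[
    [0.13, 0.3, 0],
    [0.13, 0.55, 0],
    [0.13, 0.6, 0],
    [0.13, 0.6, 0],
    [0.13, 0.6, 0],
    [0.13, 0.6, 0],
    [0.13, 0.6, 0],
    [0.13, 0.4, -0.2],
    [0, 0.19, -0.3],
    [0, 0, -0.3],
    [0, 0, -0.3],
    [0, 0, 0],
  ],
  twist=[
    [0, 0, 0],
    [-0.158, 0.48, 0],
    [-0.158, 0.48, 0],
    [-0.158, 0.48, 0],
    [-0.158, 0.48, 0],
    [0, 0, 0],
    [0, 0, 0],
    [0, 0, 0],
    [0, 0, 0],
    [0, 0, 0],
    [0, 0, 0],
    [0, 0, 0],
  ],
  gripper=[1, 1, 1, 1, 1, 1, 1, 1, 1, 1, 1, 1],
)

```text
time_s: 7.05
tcp_pos: [0.4831, 0.3685, 0.1145]
ee_rot: [[0.951, 0.31, -0.006], [0.31, -0.951, -0.006], [-0.007, 0.004, -1.0]]
wrist_force: [-0.5, 0.4, -0.1]
gripper_width: 0.682
```

```bash
python3 d.py .485 .37 .052 0
python3 - <<'E'
from h import *
o=snap('3')
E
```

```text
at [0.4831 0.3685 0.1145] t 7.05 F [-0.5  0.4 -0.1] w 0.682 j [ 53.  26. -10.  -0. -55.  56.]
slide [ 0.032  0.025 -1.042] twist [ 0.056 -0.055 -0.006]
```

View pics/scene3.png

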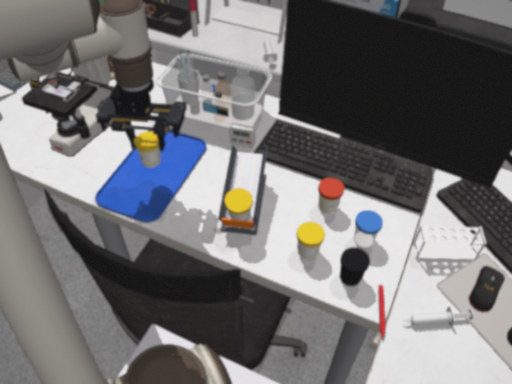

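The cup hangs upright over the tray (scene (149,148)), and the front lane cup is at (238,203). Lowering.

servo_tool(
  slide=[
    [0, 0, -0.2],
    [0, 0, -0.25],
    [0, 0, -0.25],
    [0, 0, -0.15],
    [0, 0, -0.08],
    [0, 0, -0.04],
    [0, 0, 0],
    [0, 0, 0],
  ],
  twist=[
    [0.056, -0.055, 0],
    [0, 0, 0],
    [0, 0, 0],
    [0, 0, 0],
    [0, 0, 0],
    [0, 0, 0],
    [0, 0, 0],
    [0, 0, 0],
  ],
  gripper=[1, 1, 1, 1, 1, 1, 1, 1],
)

```text
time_s: 8.15
tcp_pos: [0.4847, 0.3701, 0.0596]
ee_rot: [[0.951, 0.31, 0.005], [0.31, -0.951, 0.005], [0.006, -0.003, -1.0]]
wrist_force: [-0.1, 0.7, -1.1]
gripper_width: 0.687
```

servo_tool(
  slide=[
    [0, 0, -0.02],
    [0, 0, -0.02],
    [0, 0, 0],
  ],
  twist=[
    [0, 0, 0],
    [0, 0, 0],
    [0, 0, 0],
  ],
  gripper=[1, 1, 1],
)

```text
time_s: 8.52
tcp_pos: [0.4844, 0.3697, 0.0566]
ee_rot: [[0.951, 0.31, 0.004], [0.31, -0.951, 0.004], [0.005, -0.003, -1.0]]
wrist_force: [0.0, -0.2, -0.1]
gripper_width: 0.684
```

servo_tool(
  slide=[
    [0, 0, -0.02],
    [0, 0, -0.02],
    [0, 0, -0.02],
    [0, 0, 0],
  ],
  twist=[
    [0, 0, 0],
    [0, 0, 0],
    [0, 0, 0],
    [0, 0, 0],
  ],
  gripper=[1, 1, 1, 1],
)

```text
time_s: 9.02
tcp_pos: [0.4844, 0.3697, 0.0529]
ee_rot: [[0.951, 0.31, 0.004], [0.31, -0.951, 0.004], [0.005, -0.003, -1.0]]
wrist_force: [0.8, 0.4, -0.8]
gripper_width: 0.682
```

servo_tool(
  slide=[
    [0, 0, -0.02],
    [0, 0, -0.02],
    [0, 0, 0],
  ],
  twist=[
    [0, 0, 0],
    [0, 0, 0],
    [0, 0, 0],
  ],
  gripper=[1, 1, 1],
)

```text
time_s: 9.4
tcp_pos: [0.4844, 0.3697, 0.0506]
ee_rot: [[0.951, 0.31, 0.004], [0.31, -0.951, 0.004], [0.005, -0.003, -1.0]]
wrist_force: [-0.3, -0.4, -0.3]
gripper_width: 0.678
```

servo_tool(
  slide=[
    [0, 0, -0.02],
    [0, 0, 0],
  ],
  twist=[
    [0, 0, 0],
    [0, 0, 0],
  ],
  gripper=[1, 1],
)

```text
time_s: 9.65
tcp_pos: [0.4848, 0.37, 0.05]
ee_rot: [[0.951, 0.31, 0.005], [0.31, -0.951, 0.005], [0.006, -0.003, -1.0]]
wrist_force: [0.1, 0.1, 1.3]
gripper_width: 0.684
```

servo_tool(
  slide=[
    [0, 0, -0.01],
    [0, 0, 0],
  ],
  twist=[
    [0, 0, 0],
    [0, 0, 0],
  ],
  gripper=[1, 1],
)

```text
time_s: 9.9
tcp_pos: [0.4849, 0.3701, 0.0499]
ee_rot: [[0.951, 0.31, 0.005], [0.31, -0.951, 0.005], [0.006, -0.003, -1.0]]
wrist_force: [-0.4, -0.1, 5.5]
gripper_width: 0.686
```

Contact is felt (5.5 N at TCP z 0.050). Releasing and rising.

servo_tool(
  slide=[
    [0, 0, 0],
    [0, 0, 0],
    [0, 0, 0],
    [0, 0, 0],
    [0, 0, 0.2],
    [0, 0, 0.3],
    [0, 0, 0.4],
    [0, 0, 0.4],
    [0, 0, 0.4],
    [0, 0, 0.4],
    [0, 0, 0],
  ],
  twist=[
    [0, 0, 0],
    [0, 0, 0],
    [0, 0, 0],
    [0, 0, 0],
    [0, 0, 0],
    [0, 0, 0],
    [0, 0, 0],
    [0, 0, 0],
    [0, 0, 0],
    [0, 0, 0],
    [0, 0, 0],
  ],
  gripper=[0, 0, 0, 0, 0, 0, 0, 0, 0, 0, 0],
)

```text
time_s: 11.28
tcp_pos: [0.4855, 0.3709, 0.1781]
ee_rot: [[0.951, 0.31, 0.008], [0.31, -0.951, 0.009], [0.01, -0.006, -1.0]]
wrist_force: [-0.1, 0.7, -0.4]
gripper_width: 1.002
```

```bash
python3 d.py .4475 -.0565 .16 0
python3 - <<'E'
from h import *
o=snap('4')
E
```

```text
at [0.4855 0.3709 0.1781] t 11.275 F [-0.1  0.7 -0.4] w 1.002 j [ 53.  22.  -6.   0. -61.  55.]
slide [-0.633 -7.123 -0.301] twist [-0.085  0.077 -0.012]
```

View pics/scene4.png

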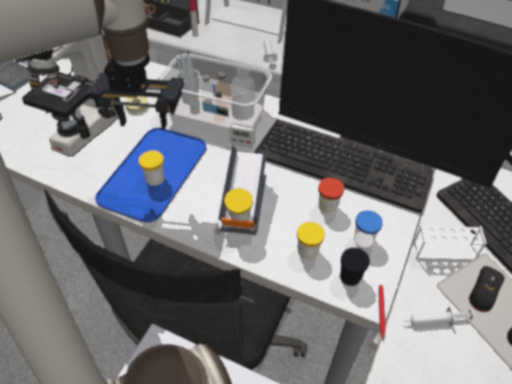

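View pics/top4.png

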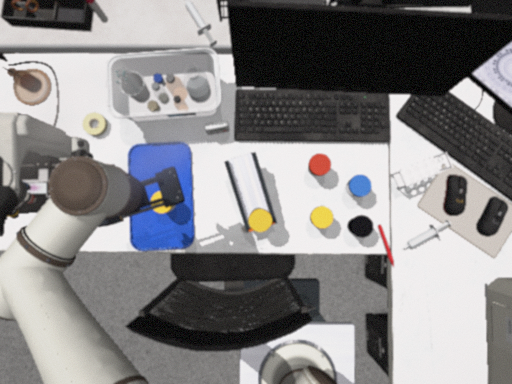

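The old cup stands upright on the tray (scene (152,168)), and the front cup is at the stop. On to the new cup.

servo_tool(
  slide=[
    [0, -0.4, 0.1],
    [-0.05, -0.65, 0.1],
    [-0.06, -0.7, 0],
    [-0.06, -0.7, 0],
    [-0.06, -0.7, 0],
    [-0.06, -0.7, 0],
    [-0.06, -0.7, 0],
    [-0.06, -0.7, 0],
    [-0.06, -0.7, 0],
    [-0.06, -0.65, -0.1],
    [-0.06, -0.4, -0.2],
    [-0.04, -0.12, -0.2],
  ],
  twist=[
    [-0.085, 0.077, 0],
    [0, 0, 0],
    [0, 0, 0],
    [0, 0, 0],
    [0, 0, 0],
    [0, 0, 0],
    [0, 0, 0],
    [0, 0, 0],
    [0, 0, 0],
    [0, 0, 0],
    [0, 0, 0],
    [0, 0, 0],
  ],
  gripper=[0, 0, 0, 0, 0, 0, 0, 0, 0, 0, 0, 0],
)

```text
time_s: 12.88
tcp_pos: [0.4454, -0.0591, 0.1561]
ee_rot: [[0.952, 0.307, -0.006], [0.307, -0.952, -0.005], [-0.007, 0.003, -1.0]]
wrist_force: [-0.6, 0.3, 1.2]
gripper_width: 1.001
```

servo_tool(
  slide=[
    [0, 0, 0],
    [0, 0, 0],
  ],
  twist=[
    [0, 0, 0],
    [0, 0, 0],
  ],
  gripper=[0, 0],
)

```text
time_s: 13.12
tcp_pos: [0.447, -0.057, 0.1571]
ee_rot: [[0.95, 0.311, -0.004], [0.311, -0.95, -0.005], [-0.005, 0.003, -1.0]]
wrist_force: [1.2, 0.5, 1.0]
gripper_width: 1.001
```

```bash
python3 d.py .4475 -.0565 .047 0
```

```text
at [ 0.447  -0.057   0.1571] t 13.125 F [1.2 0.5 1. ] w 1.001 j [ 14.   9. -29.   0. -53.  94.]
slide [ 0.008  0.008 -1.835] twist [ 0.044 -0.036 -0.018]
```

servo_tool(
  slide=[
    [0, 0, -0.2],
    [0, 0, -0.3],
    [0, 0, -0.3],
    [0, 0, -0.2],
    [0, 0, 0],
  ],
  twist=[
    [0.044, -0.036, 0],
    [0, 0, 0],
    [0, 0, 0],
    [0, 0, 0],
    [0, 0, 0],
  ],
  gripper=[0, 0, 0, 0, 0],
)

```text
time_s: 13.75
tcp_pos: [0.4461, -0.0573, 0.096]
ee_rot: [[0.951, 0.31, -0.003], [0.31, -0.951, -0.0], [-0.003, -0.0, -1.0]]
wrist_force: [-0.0, -0.5, -0.1]
gripper_width: 1.0
```

```bash
python3 d.py .4475 -.0565 .047 0
python3 - <<'E'
from h import *
o=snap('5')
a=o['scene']['image'][150:300,220:420];b=o['top']['image'][140:260,210:400]
cv2.imwrite('pics/c5.png',cv2.resize(a,None,fx=3.7,fy=3.7,interpolation=cv2.INTER_CUBIC))
E
```

```text
at [ 0.4461 -0.0573  0.096 ] t 13.75 F [-0.  -0.5 -0.1] w 1.0 j [ 13.  14. -33.  -0. -43.  95.]
slide [ 0.024  0.013 -0.817] twist [ 0.003 -0.025 -0.014]
```

View pics/c5.png

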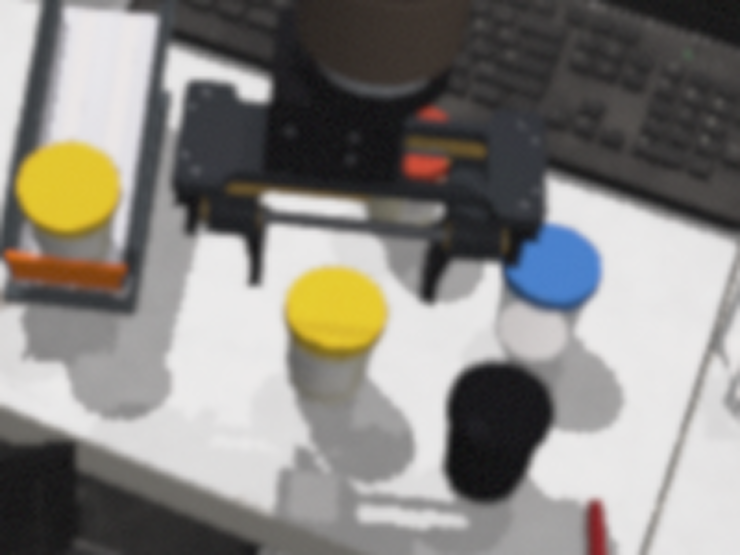

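Fingertips at crop (255,285) and (430,300) flank the new yellow lid (335,308), with the black and blue cups clear of the finger path. Descending and gripping.

servo_tool(
  slide=[
    [0.02, 0.01, -0.2],
    [0, 0, -0.25],
    [0, 0, -0.2],
    [0, 0, -0.16],
    [0, 0, 0],
    [0, 0, 0],
  ],
  twist=[
    [0, 0, 0],
    [0, 0, 0],
    [0, 0, 0],
    [0, 0, 0],
    [0, 0, 0],
    [0, 0, 0],
  ],
  gripper=[0, 0, 0, 0, 0, 0],
)

```text
time_s: 14.6
tcp_pos: [0.4482, -0.0568, 0.0485]
ee_rot: [[0.951, 0.31, 0.0], [0.31, -0.951, 0.0], [0.0, -0.0, -1.0]]
wrist_force: [0.8, -0.4, -0.2]
gripper_width: 1.001
```

servo_tool(
  slide=[
    [0, 0, 0],
    [0, 0, 0],
    [0, 0, 0],
    [0, 0, 0],
    [0, 0, 0],
  ],
  twist=[
    [0, 0, 0],
    [0, 0, 0],
    [0, 0, 0],
    [0, 0, 0],
    [0, 0, 0],
  ],
  gripper=[1, 1, 1, 1, 1],
)

```text
time_s: 15.22
tcp_pos: [0.448, -0.0568, 0.0484]
ee_rot: [[0.951, 0.31, -0.0], [0.31, -0.951, 0.0], [-0.0, -0.0, -1.0]]
wrist_force: [0.1, 0.7, 0.7]
gripper_width: 0.685
```

```bash
python3 d.py .4475 -.0565 .047 0;python3 - <<'E'
from h import *
o=snap('6')
a=o['scene']['image'][150:300,220:420]
cv2.imwrite('pics/c6.png',cv2.resize(a,None,fx=3.7,fy=3.7,interpolation=cv2.INTER_CUBIC))
E
```

```text
at [ 0.448  -0.0568  0.0484] t 15.225 F [0.1 0.7 0.7] w 0.685 j [ 13.  18. -36.  -0. -36.  95.]
slide [-0.009  0.005 -0.024] twist [-0.001 -0.001 -0.01 ]
```

View pics/c6.png

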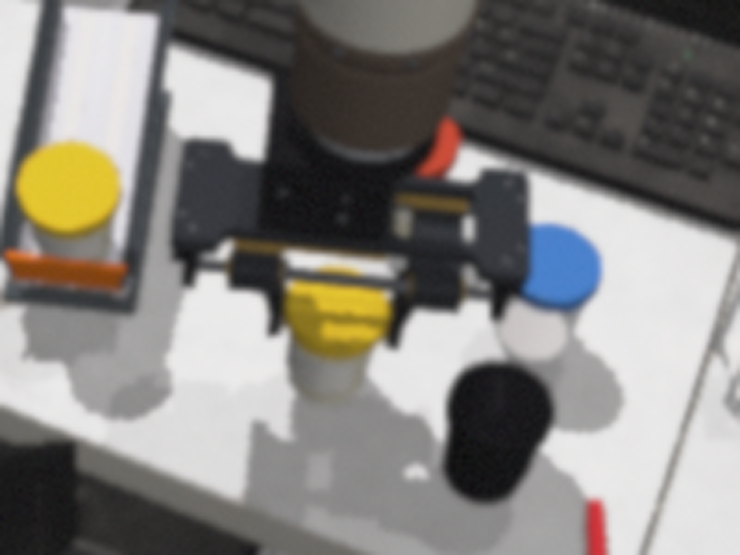

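Gripped at 0.685 opening (about 60 mm). Lifting and carrying it above the lane, tilting 12°.

servo_tool(
  slide=[
    [0, 0, 0.15],
    [0, 0, 0.35],
    [0, 0, 0.5],
    [0, 0, 0.5],
    [0, 0, 0.5],
    [0.12, 0.35, 0.4],
    [0.2, 0.6, 0.1],
    [0.22, 0.65, 0],
    [0.22, 0.65, 0],
    [0.2, 0.6, 0],
    [0.14, 0.32, 0],
    [0, 0, 0],
  ],
  twist=[
    [0, 0, 0],
    [0, 0, 0],
    [0, 0, 0],
    [0, 0, 0],
    [0, 0, 0],
    [0, 0, 0],
    [0.155, -0.476, 0],
    [0.155, -0.476, 0],
    [0.155, -0.476, 0],
    [0.155, -0.476, 0],
    [0, 0, 0],
    [0, 0, 0],
  ],
  gripper=[1, 1, 1, 1, 1, 1, 1, 1, 1, 1, 1, 1],
)

```text
time_s: 16.82
tcp_pos: [0.5143, 0.1343, 0.1984]
ee_rot: [[0.93, 0.311, 0.197], [0.305, -0.95, 0.064], [0.207, 0.0, -0.978]]
wrist_force: [-0.3, -0.1, -0.5]
gripper_width: 0.685
```

servo_tool(
  slide=[
    [0, 0, 0],
    [0, 0, 0],
  ],
  twist=[
    [0, 0, 0],
    [0, 0, 0],
  ],
  gripper=[1, 1],
)

```text
time_s: 17.08
tcp_pos: [0.5137, 0.1325, 0.1983]
ee_rot: [[0.931, 0.309, 0.197], [0.302, -0.951, 0.064], [0.207, -0.0, -0.978]]
wrist_force: [-0.2, -0.4, -0.8]
gripper_width: 0.683
```

```bash
python3 d.py .5162 .1342 .1493 12;python3 - <<'E'
from h import *
o=snap('7')
a=o['scene']['image'][60:270,120:380]
cv2.imwrite('pics/c7.png',cv2.resize(a,None,fx=2.8,fy=2.8,interpolation=cv2.INTER_CUBIC))
s=o['scene'];t=o['top']
# front cup check
for c in (s,t):
    m=cv2.inRange(cv2.cvtColor(c['image'],cv2.COLOR_BGR2HSV),(20,150,120),(32,255,255))
    k,l,st,ce=cv2.connectedComponentsWithStats(m)
    for i in range(1,k):
        if st[i,4]>40: print(st[i],np.round(ce[i],1))
E
```

```text
at [0.5137 0.1325 0.1983] t 17.075 F [-0.2 -0.4 -0.8] w 0.683 j [ 34.   8. -25.   5. -45.  71.]
slide [ 0.041  0.028 -0.816] twist [ 0.001 -0.007  0.003]
[230 130  28  19 439] [243.2 138.4]
[140 152  23  18 328] [150.8 160.4]
[224 189  27  25 515] [237.5 200.8]
[152 192  21  20 338] [161.9 201.8]
```

View pics/c7.png

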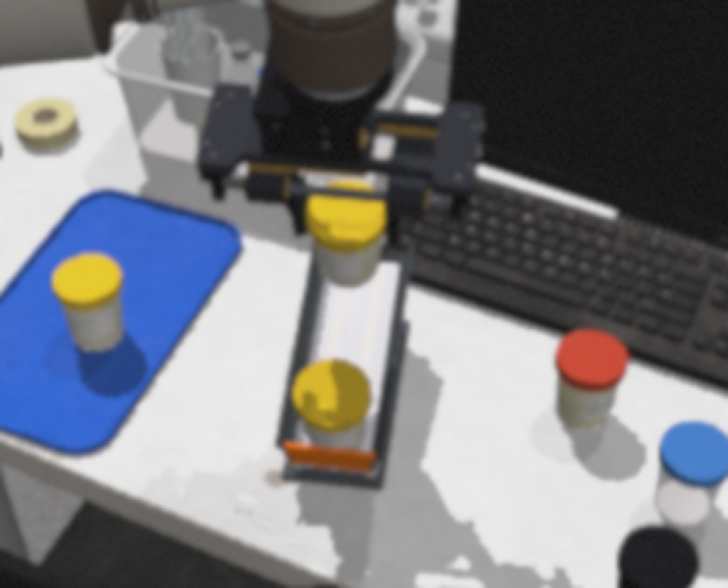

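View pics/top7.png

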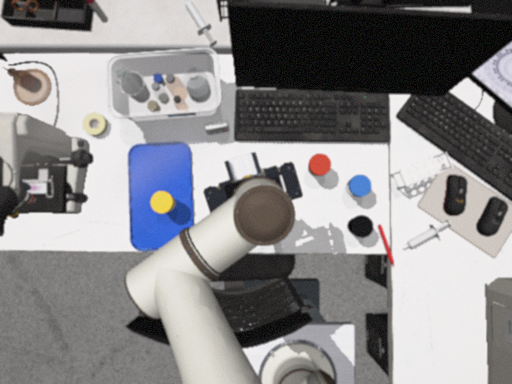

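The front cup is settled at the stop (crop (332,395)), the tray cup is upright, and the new cup is over the lane (crop (347,235)). Lowering along the lane normal.

servo_tool(
  slide=[
    [0.04, 0.028, -0.2],
    [0, 0, -0.3],
    [0, 0, -0.3],
    [0.03, 0.01, -0.15],
    [0.04, 0.013, -0.2],
    [0.03, 0.01, -0.15],
    [0.02, 0.006, -0.1],
    [0, 0, 0],
    [0, 0, 0],
  ],
  twist=[
    [0, 0, 0],
    [0, 0, 0],
    [0, 0, 0],
    [0, 0, 0],
    [0, 0, 0],
    [0, 0, 0],
    [0, 0, 0],
    [0, 0, 0],
    [0, 0, 0],
  ],
  gripper=[1, 1, 1, 1, 1, 1, 1, 1, 1],
)

```text
time_s: 18.3
tcp_pos: [0.5237, 0.1376, 0.1147]
ee_rot: [[0.93, 0.31, 0.198], [0.303, -0.951, 0.065], [0.209, -0.0, -0.978]]
wrist_force: [0.3, 0.9, -0.8]
gripper_width: 0.685
```

```bash
python3 d.py .5257 .1373 .1023 12;python3 - <<'E'
from h import *
o=snap('8')
a=o['scene']['image'][60:270,120:380]
cv2.imwrite('pics/c8.png',cv2.resize(a,None,fx=2.8,fy=2.8,interpolation=cv2.INTER_CUBIC))
E
```

```text
at [0.5237 0.1376 0.1147] t 18.3 F [ 0.3  0.9 -0.8] w 0.685 j [ 34.  15. -31.   6. -33.  70.]
slide [ 0.033 -0.005 -0.207] twist [-0.005  0.005 -0.011]
```

View pics/c8.png

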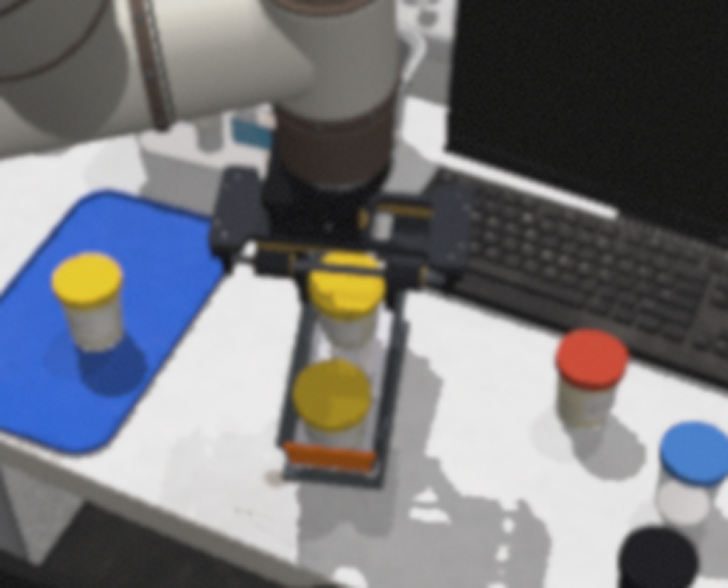

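The cup is centred between the rails (crop (346,300)). Final slow descent.

servo_tool(
  slide=[
    [0.008, 0, -0.04],
    [0.008, 0, -0.04],
    [0.006, 0, -0.03],
    [0.004, 0, -0.02],
    [0, 0, 0],
  ],
  twist=[
    [0, 0, 0],
    [0, 0, 0],
    [0, 0, 0],
    [0, 0, 0],
    [0, 0, 0],
  ],
  gripper=[1, 1, 1, 1, 1],
)

```text
time_s: 19.02
tcp_pos: [0.525, 0.1374, 0.1063]
ee_rot: [[0.93, 0.31, 0.197], [0.303, -0.951, 0.064], [0.208, -0.0, -0.978]]
wrist_force: [1.1, 0.2, -0.3]
gripper_width: 0.684
```

servo_tool(
  slide=[
    [0.004, 0, -0.02],
    [0.004, 0, -0.02],
    [0, 0, 0],
  ],
  twist=[
    [0, 0, 0],
    [0, 0, 0],
    [0, 0, 0],
  ],
  gripper=[1, 1, 1],
)

```text
time_s: 19.4
tcp_pos: [0.5255, 0.1374, 0.104]
ee_rot: [[0.93, 0.31, 0.197], [0.303, -0.951, 0.064], [0.208, -0.0, -0.978]]
wrist_force: [0.5, -0.4, -1.1]
gripper_width: 0.685
```

servo_tool(
  slide=[
    [0.003, 0, -0.015],
    [0, 0, 0],
  ],
  twist=[
    [0, 0, 0],
    [0, 0, 0],
  ],
  gripper=[1, 1],
)

```text
time_s: 19.65
tcp_pos: [0.5257, 0.1374, 0.1032]
ee_rot: [[0.93, 0.31, 0.197], [0.303, -0.951, 0.065], [0.208, -0.0, -0.978]]
wrist_force: [0.7, 0.1, -0.7]
gripper_width: 0.684
```

servo_tool(
  slide=[
    [0.003, 0, -0.015],
    [0, 0, 0],
  ],
  twist=[
    [0, 0, 0],
    [0, 0, 0],
  ],
  gripper=[1, 1],
)

```text
time_s: 19.9
tcp_pos: [0.5258, 0.1374, 0.1022]
ee_rot: [[0.93, 0.31, 0.197], [0.303, -0.951, 0.064], [0.208, -0.0, -0.978]]
wrist_force: [-0.3, 0.5, -0.2]
gripper_width: 0.684
```

servo_tool(
  slide=[
    [0.003, 0, -0.015],
    [0, 0, 0],
  ],
  twist=[
    [0, 0, 0],
    [0, 0, 0],
  ],
  gripper=[1, 1],
)

```text
time_s: 20.15
tcp_pos: [0.5263, 0.1375, 0.1018]
ee_rot: [[0.93, 0.31, 0.198], [0.303, -0.951, 0.065], [0.208, -0.0, -0.978]]
wrist_force: [-0.4, 0.4, 0.8]
gripper_width: 0.683
```

servo_tool(
  slide=[
    [0.003, 0, -0.012],
    [0, 0, 0],
  ],
  twist=[
    [0, 0, 0],
    [0, 0, 0],
  ],
  gripper=[1, 1],
)

```text
time_s: 20.4
tcp_pos: [0.5267, 0.1376, 0.1018]
ee_rot: [[0.93, 0.31, 0.199], [0.303, -0.951, 0.065], [0.209, -0.0, -0.978]]
wrist_force: [-3.9, -1.5, 6.5]
gripper_width: 0.686
```

Contact, right at the expected height. Releasing, waiting for it to slide, then retreating along the normal.

servo_tool(
  slide=[
    [0, 0, 0],
    [0, 0, 0],
    [0, 0, 0],
    [0, 0, 0],
    [0, 0, 0],
    [0, 0, 0],
    [-0.03, -0.01, 0.15],
    [-0.06, -0.02, 0.3],
    [-0.06, -0.02, 0.3],
    [-0.06, -0.02, 0.4],
    [0, 0, 0.4],
    [0, 0, 0],
  ],
  twist=[
    [0, 0, 0],
    [0, 0, 0],
    [0, 0, 0],
    [0, 0, 0],
    [0, 0, 0],
    [0, 0, 0],
    [0, 0, 0],
    [0, 0, 0],
    [0, 0, 0],
    [0, 0, 0],
    [0, 0, 0],
    [0, 0, 0],
  ],
  gripper=[0, 0, 0, 0, 0, 0, 0, 0, 0, 0, 0, 0],
)

```text
time_s: 21.9
tcp_pos: [0.5147, 0.1339, 0.1965]
ee_rot: [[0.929, 0.31, 0.202], [0.303, -0.951, 0.068], [0.213, -0.001, -0.977]]
wrist_force: [0.4, -0.1, -0.4]
gripper_width: 1.001
```

```bash
python3 d.py .4 .3 .25 0;python3 - <<'E'
from h import *
o=snap('9')
a=o['scene']['image'][60:270,120:380]
cv2.imwrite('pics/c9.png',cv2.resize(a,None,fx=2.8,fy=2.8,interpolation=cv2.INTER_CUBIC))
E
```

```text
at [0.5147 0.1339 0.1965] t 21.9 F [ 0.4 -0.1 -0.4] w 1.001 j [ 34.   8. -26.   5. -44.  71.]
slide [-1.912  2.768  0.892] twist [-0.649  1.948 -0.012]
```

View pics/c9.png

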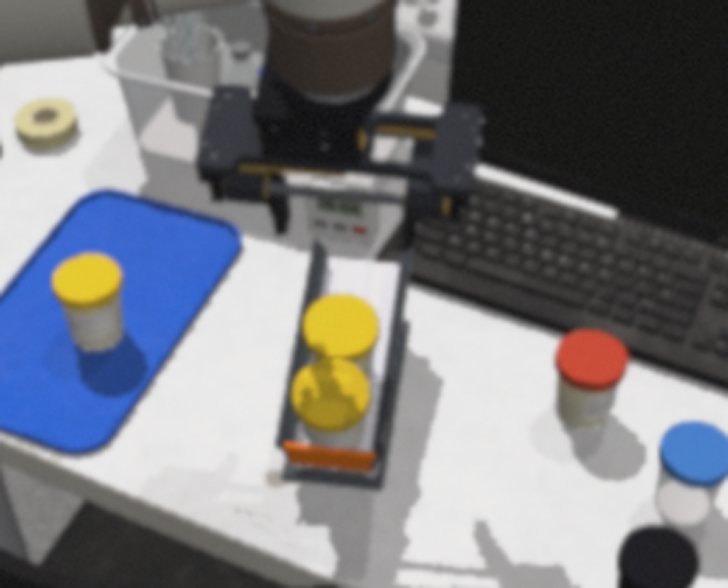

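servo_tool(
  slide=[
    [0, 0, 0.3],
    [0, 0, 0.3],
    [0, 0, 0],
    [0, 0, 0],
    [0, 0, 0],
    [0, 0, 0],
  ],
  twist=[
    [0, 0, 0],
    [0, 0, 0],
    [0, 0, 0],
    [0, 0, 0],
    [0, 0, 0],
    [0, 0, 0],
  ],
  gripper=[0, 0, 0, 0, 0, 0],
)

```text
time_s: 22.75
tcp_pos: [0.5133, 0.1331, 0.2289]
ee_rot: [[0.93, 0.31, 0.196], [0.303, -0.951, 0.064], [0.206, 0.0, -0.978]]
wrist_force: [-0.0, -0.0, 0.8]
gripper_width: 1.002
```

```bash
python3 - <<'E'
from h import *
o=snap('10')
E
python3 m.py 10 | grep yel; python3 m.py 9 | grep yel
python3 - <<'E'
from station import r
s=r.sense();print(s['time_s'],s['wrist_force'],s['gripper_width'])
print(r.finish_job())
E
```

```text
scene yel [140 152  23  18 330] [150.8 160.4] z.07 [0.482 0.368 0.07 ] z.003 [0.535 0.415 0.003]
scene yel [ 224  166   30   48 1055] [239.  189.4] z.07 [0.491 0.133 0.07 ] z.003 [0.545 0.162 0.003]
top yel [152 192  21  20 335] [161.9 201.9] z.07 [0.484 0.369 0.07 ] z.003 [0.487 0.386 0.003]
scene yel [140 152  23  18 327] [150.8 160.4] z.07 [0.482 0.368 0.07 ] z.003 [0.535 0.415 0.003]
scene yel [ 224  166   30   48 1043] [239.1 189.4] z.07 [0.492 0.133 0.07 ] z.003 [0.545 0.162 0.003]
top yel [152 192  21  20 336] [161.9 201.9] z.07 [0.484 0.369 0.07 ] z.003 [0.487 0.386 0.003]
22.85 [0.79858756 0.46685701 0.42891398] 0.998236364286521
the job is handed in; nothing more can be done
None
```

Both cups are placed as asked, and I handed the job in at 22.9 s.

- **Old cup:** I lifted it out of the lane and stood it upright on the blue tray. It was set down with about 5.5 N of contact and released. Its lid measures (0.483, 0.368) at a height of 70 mm from both cameras.
- **New cup:** After the second cup slid to the stop, I picked up the new yellow cup. I set it down leaning with the lane at the load point, with about 8 N of contact, and released it. It slid down behind the front cup.

**Last checks:** The two lane lids fill the same pixels as the original pair did, to within a pixel. Two pictures about 0.9 s apart showed no movement. The gripper was open, well clear of the cups, with only noise on the wrist force. From the top camera the arm hid the lane at the end, so the final lane check rests on the scene camera alone. No check failed.

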